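# Set the point dial and hold the sharpener's carriage open for a pencil

### The job

Turn the point dial on top of the desk pencil sharpener to its fourth mark (the second-longest tick, counting clockwise) and let it click in. Then pinch the two clamp ears together and draw the spring-loaded front carriage out until the ring marks on its guide rods are level with the housing, and finish while still pinching the ears and holding the carriage at that mark, ready for a pencil to be pushed in. Leave everything else on the table where it is.

Things in the scene. Friction and masses are not known exactly. Their poses are not given: they have to be found in the camera images.
- sharpener: hand-cranked desk pencil sharpener, fixed to the table by its vacuum foot. Grey housing 105 deep (x) x 84 wide (y), flat roof 128 mm above the table. Origin on the table under the housing's centre; x from its front to its back (crank at the back), z up. The front, with carriage and clamp ears, is at -x and looks roughly towards the robot
- point_dial (a joint): point dial on the roof, upright axis, rad, growing clockwise seen from above. Notches at 0, 0.4, 0.8, 1.2, 1.6, stops just beyond the first and last; let go, it snaps into the nearest notch; about 0.1 N m turns it over a tooth. Five black ticks on the roof before it, first to fifth clockwise, grow from 4 mm (blunt) to 12 mm (long point); the fourth is at 1.2
- dial_grip (a point): on the dial's axis, 144.5 mm above the table, mid-height of its black grip bar: 40 long, 10 wide, 20 high (134.5 to 154.5 mm above the table), on a round skirt 48 mm across. The bar's pointed end (white line on top) points straight to the sharpener's front (-x) at dial value 0.8 and 0.4 rad clockwise of that at 1.2. The point's axes turn with the dial and match the sharpener's at value 0
- carriage (a joint): front carriage, m: how far its steel plate (76 wide, 56 high, 6 thick) is drawn out of the housing to the front (-x of the sharpener) on two guide rods. 0 is home, end stop 0.048. A spring pulls it back: 3.3 N at home, 6.8 N at the mark. The mark, a black ring on each rod, comes level with the brass bushings in the housing's front at 0.032
- ear_left: left (+y of the sharpener) clamp ear: black lever on the carriage, 16 (x) x 8 (y) mm, its top 160 mm above the table; nothing beside it above the plate's top edge (124 mm). Origin on its hinge, 112 mm up, at x -70.5, y +11 mm of the sharpener when home. At rest it leans 0.24 rad outward; pinched it stops upright. About 5 N closes it
- ear_right: right (-y) clamp ear, mirror image of the left one. Over both ears: 49 mm wide at rest at 150 mm above the table, 30 mm when pinched fully
- ear_left_tip (a point): in the middle of the left ear's thickness, 44 mm along it from its hinge (about 155 mm above the table)
- ear_right_tip (a point): the same on the right ear. The two points are 43 mm apart at rest, 22 mm when pinched fully
- mug: white ceramic mug, 82 mm across, 95 mm high; origin under its centre; leave it alone
- ink_pad: open ink pad, 60 x 95 x 18 mm; origin under its centre; leave it alone
- eraser: eraser, 22 x 44 x 12 mm; origin under its centre; leave it alone
- pencil: pencil lying flat, 175 mm long, 7 mm thick, along its x axis; origin at mid-length on the table; leave it alone
- stamp: rubber stamp with a turned wooden handle, standing on its 40 x 60 mm block, 68 mm high; origin under its centre; leave it alone
- pencil_pot: white pot full of pencils, 76 mm across, about 190 mm high with the pencils; origin under its centre; leave it alone
- tape_roll: roll of paper tape lying flat, 72 mm across, 18 mm high; origin under its centre; leave it alone
Not all that is in view belongs to the job. What is shaped like the sharpener but green or red is not meant.

How it is judged (in metres and radians):
On the way, in this order (a step that is already met when the one before it is completed fails the run):
1. the dial clicked in at the fourth mark and was let go (value of joint point_dial between 1.08 and 1.32 rad and distance between the grasp point and dial_grip above 0.045 m), for 0.3 s.
2. the ears pinched and the carriage drawn out to the mark (value of joint carriage between 0.027 and 0.037 m and distance between ear_left_tip and ear_right_tip below 0.032 m and contact force between the fingers and ear_left above 1 N and contact force between the fingers and ear_right above 1 N), for 0.5 s.
At the end, for the whole second after the job is handed in: Dial at the fourth notch (1.2 rad within 0.12), let go before the pull; carriage still, 32 mm out (within 5 mm); both ears pinched by the fingers, over 1 N on each, their points under 32 mm apart; loose things moved less than 20 mm (all of step 2 and value of joint point_dial between 1.08 and 1.32 rad and velocity of joint carriage between -0.01 and 0.01 m/s); the arm keeps its last pose, push and grip.
It fails at once if another loose thing on the table was moved by more than 20 mm (distance of any of mug, ink_pad, eraser, pencil, stamp, pencil_pot, tape_roll from where it was at the start of the episode above 0.02 m).
It also fails if it takes over 42 s, if anything falls off the work surface, if the arm or the gripper's body presses on something with over 40 N, if the wrist force passes 120 N, or if a joint passes its speed limit or range.

### The arm

A 6-joint arm with a two-finger parallel gripper is mounted at the origin on the work surface. World frame = base frame: x ahead of the robot, y to its left, z up, the work surface at z = 0. Lengths are in mm, angles in rad, forces in N, time in s.
With the tool pointing down it reaches from about 300 to 775 mm from the base axis. Payload 14.6 kg.
Tool frame: the origin (TCP) lies midway between the tips of the shut fingers; the grasp point (between the pads) lies grasp_offset behind it (grasp_offset is the distance from the TCP to the grasp point, in mm); z points along the fingers, y is the line along which they close (so a half turn about z gives the same grasp; the last joint's range is limited). The gripper opens to 94 mm and grips with 3 to 60 N. Pads are 16 mm wide; open, the fingers measure 119 mm over their backs; the gripper's body (75 mm by 177 mm) begins 78 mm behind the grasp point.
Start: joints at [-1.246, 0.3, 1.521, -0, 1.321, -0.067], TCP at [210.011, -508.315, 205.446] pointing down, gripper open.
Joint ranges: [-3.03, 3.03], [-0.79, 2.21], [0.23, 2.52], [-1.04, 4.18], [0, 3.07], [-2.55, 2.55]. Speed limits (rad/s): [2.22, 2.22, 2.57, 3.14, 3.14, 3.14].

### API

Orientations are given as [roll, pitch, yaw] about the fixed x, y, z axes, in that order (R = Rz(yaw) Ry(pitch) Rx(roll)).
In Python, from cell import * gives the robot as it stands. The module is installed in compiled form; this text tells all that it offers.
- The arm moves only by the shell command python3 -m jog 'ROWS' [FORCE]. ROWS is JSON, a list of rows, each a list of 3 entries, a list of its own where there are three numbers: the finger opening in mm, from 0 to 94, then the shift along the tool's x, y, z in units of 50 mm (1.0 is 50 mm), then the turn about the tool's z in units of 180 degrees (1.0 is 180 degrees). In form: [[fingers, [dx, dy, dz], twist], ...]. A call has 1 to 20 rows; each row shifts and turns the commanded pose from where the row before left it, along the tool's axes as they then stand; what a row does not reach is not made up. A row lasts 1/10 s, in which the tool goes at most 50 mm and 8.59 degrees, less where a joint would pass 70% of its speed; a pose out of reach is approached as far as the arm can. A call with a number of a shift or a turn outside -1 to 1 is refused whole. A call with a gripper value outside its range is refused whole. The fingers move at their own pace and stop on an object; FORCE is the grip in N (left out, the last holds). Time passes only in rows, so rows that do not move let the fingers close. It gives the time, the measured TCP pose, the force, the opening and the grip force at its end, in the units of the state.
- read_state(): the state, without advancing time (a new reading comes with each control period).
- camera(name): name is "scene" or "top" or "wrist"; returns the picture (384x512x3 uint8, red, green, blue); there is no depth.
- calibration(name): a dict with "mtx" (3x3 intrinsics, pixels), "cam_to_world" (4x4, takes a point from camera to world coordinates); the wrist camera has in their place "hand_eye" (4x4, takes a point from camera to tool coordinates, whose origin is the TCP and whose axes are the flange's). Camera axes: x right, y down, z forward; pixel columns grow to the right and rows downward; lengths in mm; the calibration is good to about 2 mm. A picture is of the moment at which its call begins: read the wrist's pose just before it. calibration takes no time and is no camera call.
- sign_off(): hands the job in; it is judged then, once.
Trained networks look in the newest picture that a camera, given by its name, has taken for a name from the list of things; names that differ only in an ending like _2 or _b are one class to them, and where a whole thing is asked for, a point or a joint stands for the part that bears it (a point fixed in the world has none). Each returns a list of dicts, best first, with "conf" (0 to 1); they miss things now and then, are a little off and sometimes report something else, mostly with a low value. They report only what shows in the picture. A call takes as long as a camera call. They do not tell look-alikes from the thing itself.
- regions_of(camera, query): "pixels" (384x512 bool, what is visible of it) and "rect" ([centre column, centre row, width, height] in pixels, round what is visible of it).
The state is a dict: "clock": time; "joints": joint angles; "qd": joint speeds; "effort": joint torques, N m; "eef_pos": TCP position; "eef_rot": TCP orientation; "wrist_force": force on the tool from outside, world axes, zero at the start; "moment": the same for the moment, N m; "finger_gap": finger opening in mm; "finger_force": force on a finger pad.
Only numpy, scipy, OpenCV 4.12 (cv2) and the standard library are available. Lean on these libraries where they do the work, as an engineer would, in place of code of your own. Each camera call takes 0.05 s, during which the arm holds its last target. There are 200 camera calls.

## Working session

There is one attempt and no reset: what is moved stays moved. The work goes in short steps, Python scripts to look and compute and a shell command to move; the robot and the scene stay as the last step left them, time stands still between calls to the robot, and variables do not carry over. Pictures are saved under pics/ and viewed, at most 10 in all, crops included, and the job is handed in when it is done.

```bash
mkdir -p pics
python3 - <<'E'
from cell import *
import cv2,numpy as np
s=read_state();print(s)
for n in("scene","top"):
    im=camera(n);cv2.imwrite(f"pics/{n}0.png",im[:,:,::-1])
    c=calibration(n);print(n,np.round(c["mtx"],1).tolist(),np.round(c["cam_to_world"],3).tolist())
    for q in("sharpener","point_dial","ear_left","ear_right","carriage"):
        print(n,q,[(round(r["conf"],2),np.round(r["rect"]).tolist()) for r in regions_of(n,q)][:4])
print(calibration("wrist"))
a=cv2.imread("pics/scene0.png");b=cv2.imread("pics/top0.png")
E
```

```text
{'clock': 0.0, 'joints': array([-1.24563433e+00,  3.00465452e-01,  1.52160573e+00, -2.18771812e-05,
        1.32073234e+00, -6.65823248e-02]), 'qd': array([ 0.00070961,  0.00032276, -0.0004819 ,  0.00167256,  0.00166241,
        0.00072199]), 'effort': array([ 3.46204279e-04, -5.31800687e+01, -3.52739918e+01,  7.08630262e-02,
        2.44083098e-02, -9.97927509e-05]), 'eef_pos': array([ 209.90113906, -508.06571825,  204.87901456]), 'eef_rot': array([-3.14038306e+00, -5.94194940e-05,  3.91749715e-01]), 'wrist_force': array([ 0.31684932,  0.33126754, -0.0930761 ]), 'moment': array([-0.03461989,  0.00575084,  0.05357316]), 'finger_force': 0.0, 'finger_gap': 93.86879613553651}
scene [[400.1, 0.0, 259.7], [0.0, 400.1, 185.3], [0.0, 0.0, 1.0]] [[-0.873, 0.424, -0.242, 837.664], [0.488, 0.745, -0.454, 601.433], [-0.012, -0.514, -0.857, 1258.718], [0.0, 0.0, 0.0, 1.0]]
scene sharpener [(0.9, [241.0, 214.0, 54.0, 46.0]), (0.7, [345.0, 210.0, 63.0, 43.0]), (0.64, [290.0, 297.0, 64.0, 47.0]), (0.55, [265.0, 193.0, 10.0, 8.0])]
scene point_dial [(0.77, [291.0, 288.0, 14.0, 18.0]), (0.63, [346.0,
[... 859 characters left out ...]
0, 22.0])]
top ear_right [(0.57, [241.0, 166.0, 16.0, 19.0])]
top carriage [(0.67, [237.0, 189.0, 20.0, 12.0]), (0.57, [180.0, 285.0, 26.0, 18.0]), (0.44, [136.0, 185.0, 25.0, 16.0])]
{'mtx': array([[264.50801581,   0.        , 252.84267985],
       [  0.        , 264.50801581, 192.75201011],
       [  0.        ,   0.        ,   1.        ]]), 'hand_eye': array([[ 8.50400907e-04, -9.70311953e-01, -2.41855309e-01,
         6.96796722e+01],
       [ 9.99999601e-01,  7.59155901e-04,  4.70456997e-04,
        -4.23484989e-01],
       [-2.72884163e-04, -2.41855613e-01,  9.70312212e-01,
        -1.80374373e+02],
       [ 0.00000000e+00,  0.00000000e+00,  0.00000000e+00,
         1.00000000e+00]])}
```

Run:
```python
import cv2
b=cv2.imread("pics/top0.png")[110:330,80:370]
cv2.imwrite("pics/topc.png",cv2.resize(b,None,fx=2.7,fy=2.7,interpolation=cv2.INTER_CUBIC))
```

```text
(no output)
```

View pics/topc.png

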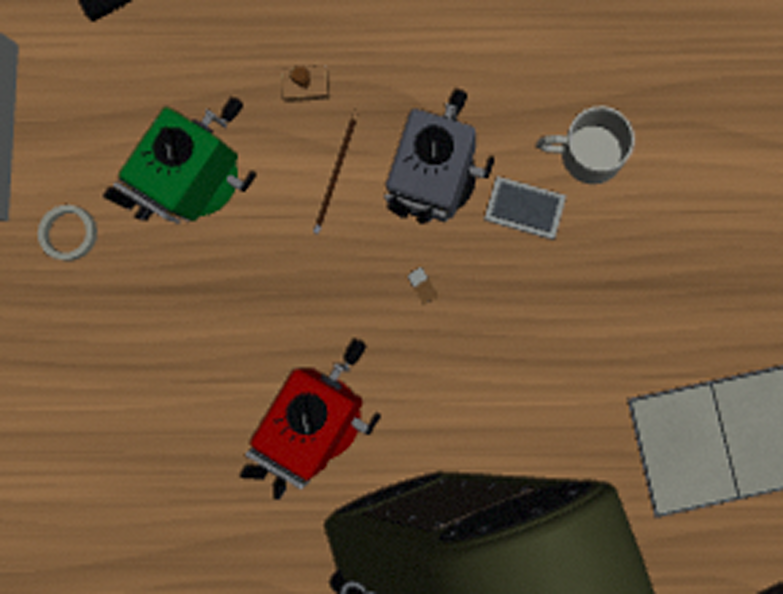

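View pics/scene0.png

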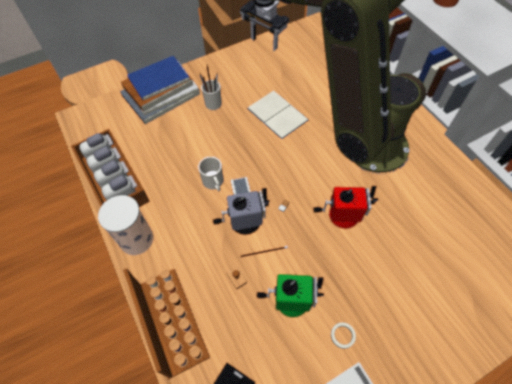

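The top crop shows the grey sharpener with its dial at about full-image (241,165), its front facing down and slightly left. The pencil, eraser and ink pad are close by. The scene view confirms it: grey sharpener at (243,210), with the green and red decoys beside it.

```bash
cat > h.py <<'E'
import numpy as np,cv2
from scipy.spatial.transform import Rotation as R
import cell
def T_of(n,s=None):
    c=cell.calibration(n)
    if n!="wrist": return c["mtx"],c["cam_to_world"]
    T=np.eye(4);T[:3,:3]=R.from_euler("xyz",s["eef_rot"]).as_matrix();T[:3,3]=s["eef_pos"]
    return c["mtx"],T@c["hand_eye"]
def at_z(n,uv,z,s=None):
    K,T=T_of(n,s);d=T[:3,:3]@np.linalg.solve(K,[uv[0],uv[1],1.]);o=T[:3,3]
    return (o+d*(z-o[2])/d[2])
def proj(n,P,s=None):
    K,T=T_of(n,s);p=K@(np.linalg.inv(T)@np.append(P,1))[:3];return p[:2]/p[2]
def tool(s,P):   # world pt -> shift in tool axes (mm)
    return R.from_euler("xyz",s["eef_rot"]).inv().apply(np.array(P)-s["eef_pos"])
E
python3 - <<'E'
from cell import *
from h import *
import cell
print([n for n in dir(cell) if not n.startswith('_')], getattr(cell,'grasp_offset',None))
s=read_state()
d=at_z("top",(242,165.5),145);print("dial",d)
f=lambda x,y:at_z("top",(80+x/2.7,110+y/2.7),128)
v=f(405,110)-f(388,185);print("yaw",np.arctan2(v[1],v[0]))
v=f(475,122)-f(458,207);print("yaw",np.arctan2(v[1],v[0]))
E
```

```text
['Unreachable', 'calibration', 'camera', 'grasp_offset', 'read_state', 'regions_of', 'sign_off'] 18.8
dial [595.87242628  21.63758324 145.        ]
yaw -0.21901977820387986
yaw -0.2037347732827941
```

```bash
python3 -m jog '[[94,[0,0,-0.35],0.0475],[94,[0,0,-0.35],0.0475],[94,[0,0,-0.35],0.0475],[94,[0,0,-0.35],0.0475],[94,[0.28,-0.78,0],0],[94,[0.28,-0.78,0],0],[94,[0.28,-0.78,0],0],[94,[0.28,-0.78,0],0],[94,[0.28,-0.78,0],0],[94,[0.28,-0.78,0],0],[94,[0.28,-0.78,0],0],[94,[0.28,-0.78,0],0],[94,[0.28,-0.78,0],0],[94,[0.28,-0.78,0],0],[94,[0.28,-0.78,0],0],[94,[0.28,-0.78,0],0],[94,[0.28,-0.78,0],0],[94,[0.28,-0.78,0],0],[94,[0.28,-0.78,0],0],[94,[0,0,0],0]]' 20
python3 - <<'E'
from cell import *
from h import *
s=read_state();im=camera("wrist");print(s["eef_pos"],s["eef_rot"],s["clock"])
np.save("s1.npy",s,allow_pickle=True)
cv2.imwrite("pics/w1.png",cv2.resize(im[:,:,::-1],(800,600),interpolation=cv2.INTER_CUBIC))
for q in("point_dial","dial_grip","ear_left","ear_right","ear_left_tip"):
    print(q,[(round(r["conf"],2),np.round(r["rect"],1).tolist()) for r in regions_of("wrist",q)][:3])
E
```

```text
clock: 2.6
eef_pos: [536.0, 25.0, 274.8]
eef_rot: [-3.141, 0.001, -0.201]
wrist_force: [-0.0, -0.6, 0.4]
finger_gap: 94.2
finger_force: 0.0
[535.95954988  25.02329124 274.81934477] [-3.14115204e+00  7.02847378e-04 -2.01386583e-01] 2.6
point_dial [(0.82, [239.2, 128.2, 37.6, 39.0]), (0.73, [7.5, 180.3, 12.3, 31.2])]
dial_grip [(0.9, [6.5, 180.0, 13.1, 31.8]), (0.79, [238.1, 127.8, 38.9, 42.5])]
ear_left [(0.81, [217.4, 198.4, 23.3, 20.6])]
ear_right [(0.65, [216.9, 198.3, 20.0, 21.0]), (0.64, [244.2, 200.9, 19.1, 20.0]), (0.45, [5.8, 238.9, 10.9, 10.6])]
ear_left_tip [(0.72, [216.8, 196.8, 25.5, 21.4])]
```

View pics/w1.png

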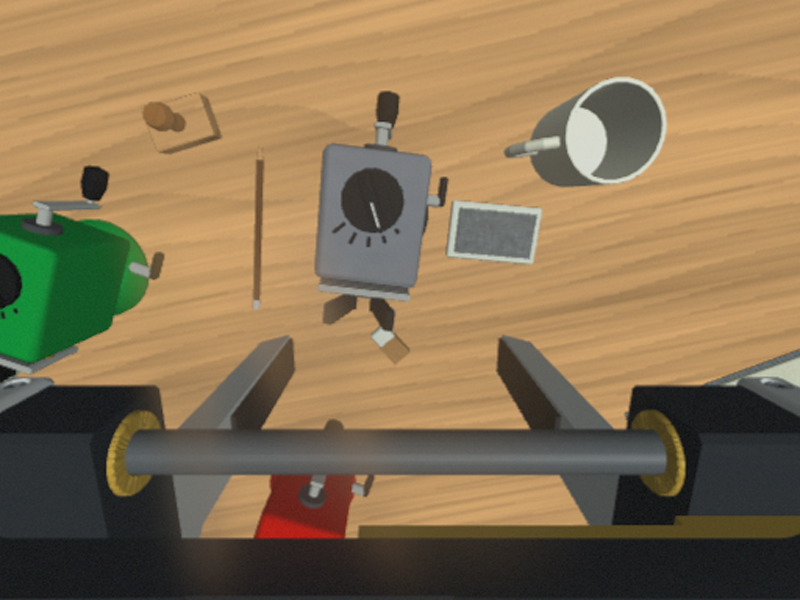

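The wrist view shows the dial centred at about (372,201) in the 800x600 picture. Its white line points to (379,230), near the second tick. The ears are at (340,308) and (382,312). I'll turn these into world coordinates.

Run:
```python
from h import *
s=np.load("s1.npy",allow_pickle=True).item()
f=lambda x,y,z:at_z("wrist",(x/1.5625-.2,y/1.5625-.2),z,s)
for a,b,z in(((325,150),(317,275),128),((431,160),(416,280),128),((333,145),(424,154),128),((322,277),(412,286),128),((370,203),(379,230),154.5),((321,289),(408,299),124)):
    p,q=f(*a,z),f(*b,z);v=p-q;print(p[:2].round(1),q[:2].round(1),np.linalg.norm(v).round(1),np.arctan2(v[1],v[0]).round(3))
print("dial skirt",f(372.5,200.5,134)," ")
print("ears",f(337,298,160),f(376,302,160))
print("ear ends",f(325,320,160),f(392,328,160))
```

```text
[649.   55.9] [558.1  84.9] 95.4 -0.309
[626.2 -20.5] [538.3   7.8] 92.3 -0.311
[651.2  49.2] [631.4 -16.1] 68.2 1.277
[555.7  81.4] [534.1  11.9] 72.8 1.269
[604.6  29.6] [584.8  27.3] 19.9 0.116
[545.6  85.4] [523.1  17.2] 71.9 1.253
dial skirt [606.01388073  28.5703816  134.        ]  
ears [543.06596598  67.49343551 160.        ] [534.39975213  40.05524521 160.        ]
ear ends [528.45091274  80.16972778 160.        ] [512.40942487  32.54352589 160.        ]
```

```bash
python3 -m jog '[[94,[0,0,0],-0.047],[94,[0,0,0],-0.047],[94,[0.46,0.02,0.5],0],[94,[0.46,0.02,0.5],0],[94,[0.46,0.02,0.5],0],[94,[0,0,0],0]]'
python3 - <<'E'
from cell import *
from h import *
s=read_state();im=camera("wrist");print(s["eef_pos"],s["eef_rot"],s["joints"])
np.save("s2.npy",s,allow_pickle=True)
cv2.imwrite("pics/w2.png",cv2.resize(im[:,:,::-1],(800,600),interpolation=cv2.INTER_CUBIC))
print(proj("wrist",[605.5,28.5,134.5],s)*1.5625,proj("top",[605.5,28.5,140]),proj("top",[593,32,128]))
for q in("point_dial",):
    print(q,[(round(r["conf"],2),np.round(np.array(r["rect"])*1.5625,1).tolist()) for r in regions_of("wrist",q)][:3])
E
```

```text
clock: 3.5
eef_pos: [603.6, 24.0, 196.4]
eef_rot: [-3.141, 0.006, 0.089]
wrist_force: [-0.4, -0.2, -0.3]
finger_gap: 93.9
finger_force: 0.0
[603.64355747  23.9717423  196.41565262] [-3.14097008  0.00569521  0.08889973] [-2.09278538e-02  4.31437797e-01  1.36382762e+00 -5.54552520e-06
  1.35205638e+00  1.46097173e+00]
[388.33448043 311.68479166] [239.89666944 162.88222797] [239.00032859 167.48950858]
point_dial [(0.86, [388.1, 311.6, 73.4, 78.8])]
```

View pics/w2.png

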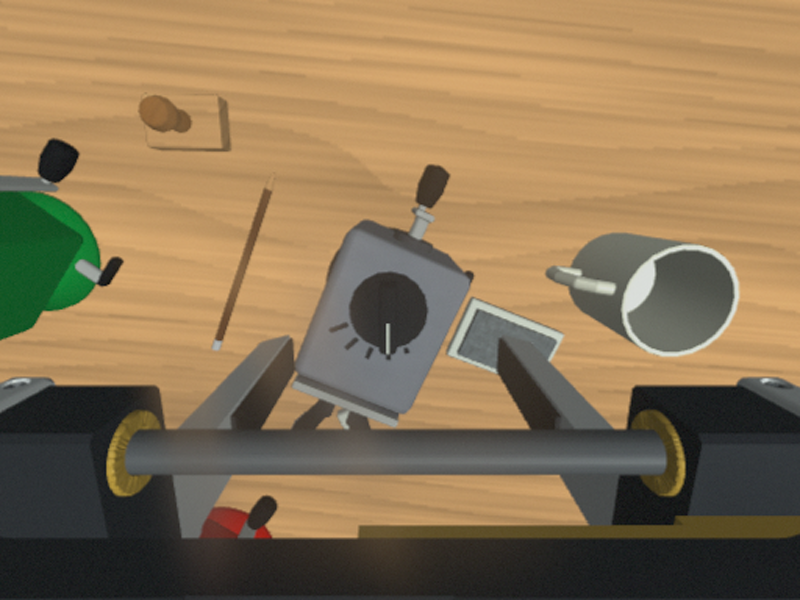

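The dial is centred at (388,312), exactly where the model projects it, and its white line is vertical, so the fingers are aligned with the bar. Next: descend and close.

```bash
python3 -m jog '[[94,[0.045,-0.086,0.38],0],[60,[0,0,0.38],0],[40,[0,0,0.38],0],[0,[0,0,0],0],[0,[0,0,0],0],[0,[0,0,0],0],[0,[0,0,0],0],[0,[0,0,0],0],[0,[0,0,0],0],[0,[0,0,0],0],[0,[0,0,0],0]]' 30
```

```text
clock: 4.7
eef_pos: [605.6, 29.4, 143.4]
eef_rot: [-3.142, 0.0, 0.09]
wrist_force: [0.7, 0.1, 0.3]
finger_gap: 17.2
finger_force: 0.0
```

```bash
python3 -m jog '[[0,[0,0,0.08],0],[0,[0,0,0],0],[0,[0,0,0],0],[0,[0,0,0],0]]' 30
```

```text
clock: 5.1
eef_pos: [606.0, 28.7, 140.2]
eef_rot: [3.141, -0.001, 0.09]
wrist_force: [-1.8, -3.2, 7.5]
finger_gap: 9.8
finger_force: 30.0
```

```bash
python3 -m jog '[[0,[0,0,0],0.033],[0,[0,0,0],0.033],[0,[0,0,0],0.033],[0,[0,0,0],0.033],[0,[0,0,0],0.033],[0,[0,0,0],0.033],[0,[0,0,0],0.033],[0,[0,0,0],0.033],[0,[0,0,0],0],[0,[0,0,0],0]]'
```

```text
clock: 6.1
eef_pos: [606.1, 28.9, 140.2]
eef_rot: [-3.141, -0.002, -0.74]
wrist_force: [0.2, -3.0, 5.9]
finger_gap: 9.8
finger_force: 30.0
```

```bash
python3 -m jog '[[30,[0,0,0],0],[30,[0,0,0],0],[70,[0,0,0],0],[70,[0,0,-0.7],0],[70,[0,0,-0.7],0],[70,[0,0,0],-0.046],[70,[0,0,0],-0.046],[70,[0,0,0],-0.046],[70,[-0.56,0,0],0],[70,[-0.56,0,0],0],[70,[-0.56,0,0],0],[70,[0,0,0],0],[70,[0,0,0],0]]'
python3 - <<'E'
from cell import *
from h import *
s=read_state();im=camera("wrist");print(s["eef_pos"],s["eef_rot"])
np.save("s3.npy",s,allow_pickle=True)
cv2.imwrite("pics/w3.png",cv2.resize(im[:,:,::-1],(800,600),interpolation=cv2.INTER_CUBIC))
c,sn=np.cos(-.305),np.sin(-.305)
for x,y,z in((-70.5,22.8,160),(-70.5,-22.8,160),(-70.5,0,124)):
    P=[593+c*x-sn*y,32+sn*x+c*y,z];print(np.round(P),proj("wrist",P,s)*1.5625)
for q in("ear_left","ear_right"):
    print(q,[(round(r["conf"],2),np.round(np.array(r["rect"])*1.5625,1).tolist()) for r in regions_of("wrist",q)][:3])
E
```

```text
clock: 7.4
eef_pos: [525.7, 54.7, 209.8]
eef_rot: [-3.141, -0.001, -0.305]
wrist_force: [0.0, -0.2, -0.0]
finger_gap: 70.4
finger_force: 0.0
[525.71762781  54.69116946 209.79049181] [-3.14137317e+00 -7.19967633e-04 -3.05302828e-01]
[533.  75. 160.] [358.41737054 320.669912  ]
[519.  31. 160.] [436.93517797 320.7151608 ]
[526.  53. 124.] [397.35415049 305.16924333]
ear_left [(0.74, [366.9, 315.3, 38.0, 42.2]), (0.45, [399.4, 189.8, 144.4, 293.6])]
ear_right [(0.81, [424.1, 311.9, 36.1, 43.4])]
```

View pics/w3.png

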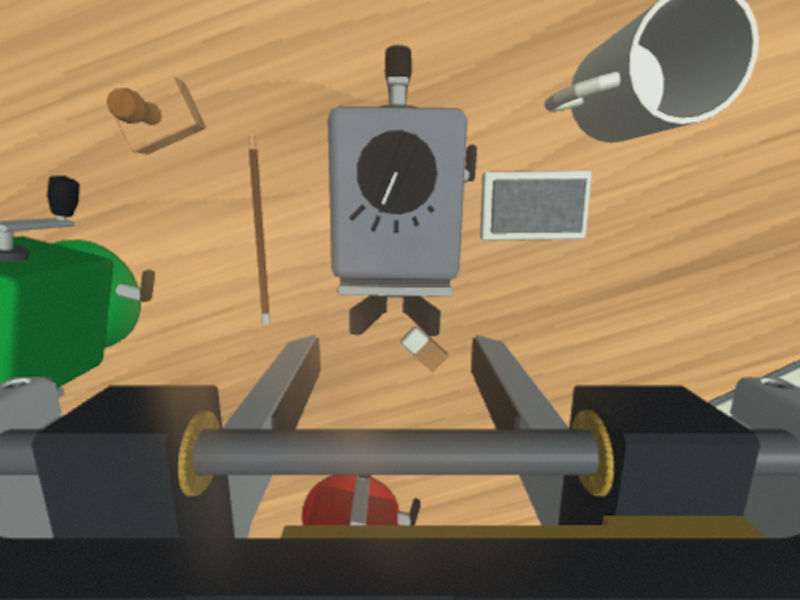

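The dial line now points at the fourth tick, (378,222). The ears straddle column 396, centred between the fingertips at 320 and 472. Next: descend and pinch.

```bash
python3 -m jog '[[70,[0,0,0.52],0],[70,[0,0,0.52],0],[70,[0,0,0.52],0],[70,[0,0,0],0],[0,[0,0,0],0],[0,[0,0,0],0],[0,[0,0,0],0],[0,[0,0,0],0],[0,[0,0,0],0],[0,[0,0,0],0],[0,[0,0,0],0],[0,[0,0,0],0]]' 40
```

```text
clock: 8.75
eef_pos: [526.4, 55.0, 133.1]
eef_rot: [-3.14, -0.003, -0.306]
wrist_force: [1.5, 3.8, 7.5]
finger_gap: 28.7
finger_force: 40.0
```

```bash
python3 -m jog '[[0,[-0.08,0,0],0],[0,[-0.08,0,0],0],[0,[-0.08,0,0],0],[0,[-0.08,0,0],0],[0,[-0.08,0,0],0],[0,[-0.08,0,0],0],[0,[-0.08,0,0],0],[0,[-0.08,0,0],0],[0,[0,0,0],0],[0,[0,0,0],0],[0,[0,0,0],0]]'
python3 - <<'E'
from cell import *
from h import *
s=read_state();im=camera("wrist");print(s["eef_pos"],s["eef_rot"],np.linalg.norm(s["eef_pos"][:2]-[526.4,55.0]))
np.save("s4.npy",s,allow_pickle=True)
cv2.imwrite("pics/w4.png",cv2.resize(im[60:360,150:370,::-1],None,fx=2,fy=2,interpolation=cv2.INTER_CUBIC))
im=camera("scene");cv2.imwrite("pics/s4.png",cv2.resize(im[160:260,180:310,::-1],None,fx=6,fy=6,interpolation=cv2.INTER_CUBIC))
E
```

```text
clock: 9.85
eef_pos: [496.7, 64.8, 133.2]
eef_rot: [-3.139, -0.005, -0.306]
wrist_force: [7.8, 5.0, 3.7]
finger_gap: 29.1
finger_force: 40.0
[496.74486682  64.75147131 133.17799842] [-3.13893518 -0.00508062 -0.30575166] 31.217272733971992
```

View pics/w4.png

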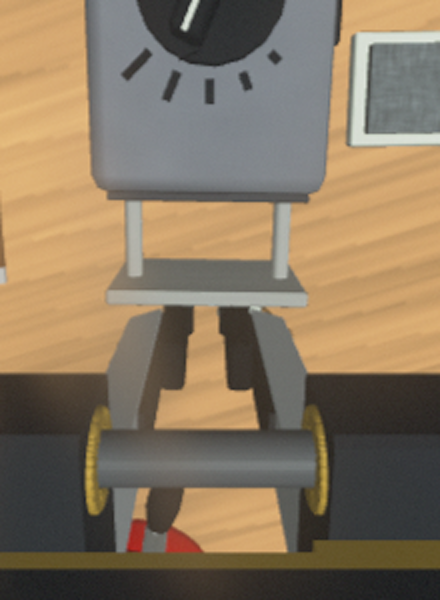

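The carriage is out, with about 30 mm of both rods showing and both ears pinched between the fingers. I'll check the travel from the plate's top edges in the two pictures.

Run:
```python
from h import *
s3=np.load("s3.npy",allow_pickle=True).item();s4=np.load("s4.npy",allow_pickle=True).item()
g=lambda P:np.array([(P[0]-593)*np.cos(.305)-(P[1]-32)*np.sin(.305)])
for r in (286,295): print("home",g(at_z("wrist",(395/1.5625,r/1.5625),124,s3)))
for r in (260,292): print("out",g(at_z("wrist",(207/2+150,r/2+60),124,s4)))
for r in (190,): print("roof front out",g(at_z("wrist",(207/2+150,r/2+60),128,s4)))
```

```text
home [-57.47478698]
home [-63.55145155]
out [-77.28258681]
out [-89.57154246]
roof front out [-51.23089093]
```

View pics/s4.png

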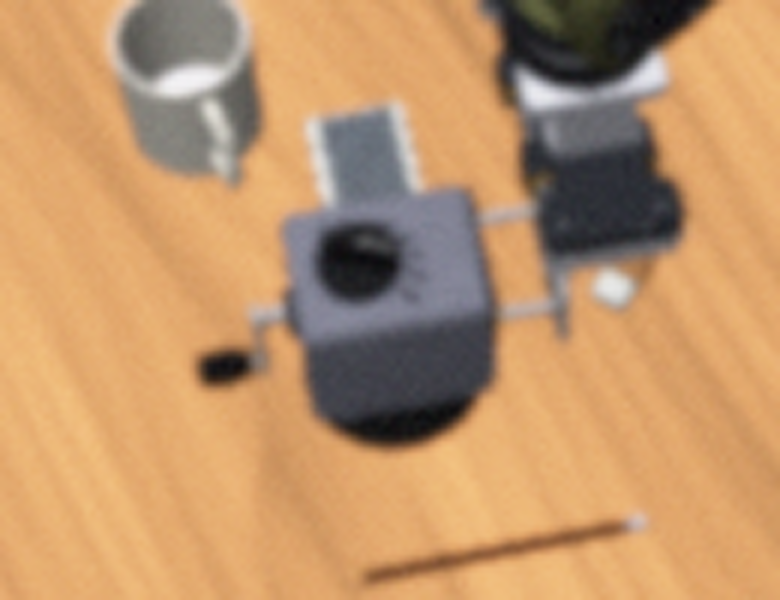

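The plate's back top edge went from -57.5 to about -89.4 mm, roughly 32 mm of travel, and the TCP moved 31.2 mm, so the two agree. I'll hold briefly and hand in.

```bash
python3 -m jog '[[0,[0,0,0],0],[0,[0,0,0],0],[0,[0,0,0],0],[0,[0,0,0],0],[0,[0,0,0],0],[0,[0,0,0],0]]' && python3 -c "from cell import *; print(sign_off())"
```

```text
clock: 10.55
eef_pos: [496.8, 64.7, 133.2]
eef_rot: [-3.139, -0.005, -0.306]
wrist_force: [8.0, 3.6, 3.4]
finger_gap: 29.0
finger_force: 40.0
the job is handed in; nothing more can be done
None
```

I handed the job in at 10.6 s: the dial is at its fourth mark and released, the ears are pinched with a 40 N grip, and the carriage is held about 32 mm out; sign-off gave no verdict.

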